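# Draw the torch from its spring holster and hold it to light a connector

## Robot

A 6-joint arm with a two-finger parallel gripper is mounted at the origin on a cart in front of the work surface, level with it; the furniture and walls round the work are solid. World frame = base frame: x ahead of the robot, y to its left, z up, the work surface at z = 0. Lengths are in m, angles in rad, forces in N, time in s.
With the tool pointing down it reaches from about 0.35 to 0.975 m from the base axis. Payload 4.9 kg.
Tool frame: the origin (TCP) lies on the mounting face of the last link; the fingertips stand 173 mm ahead of it and the grasp point (between the pads) lies ctrl.pinch_z ahead of it (ctrl.pinch_z is the distance from the TCP to the grasp point, in m); z points along the fingers, y is the line along which they close (so a half turn about z gives the same grasp; the last joint's range is limited). The gripper opens to 85 mm and grips with 20 to 120 N. Pads are 22 mm wide; open, the fingers measure 114 mm over their backs; the gripper's body (76 mm by 85 mm) begins 54 mm behind the grasp point. The pads swing forward as they close: fully open they stand 13 mm farther back than shut.
Start: joints at [-1.265, 0.053, 1.613, -0, 1.476, -0.119], TCP at [0.258, -0.569, 0.405] pointing down, gripper open.
Joint ranges: [-3.01, 3.01], [-1.01, 2.22], [0.06, 2.58], [-1.02, 4.17], [0.09, 2.62], [-3.14, 3.14]. Speed limits (rad/s): [2.57, 2.57, 3.14, 3.14, 3.14, 3.14].

## Interface

Orientations are given as a rotation vector (axis times angle).
In Python, from station import telemetry, eyes, ctrl gives the robot as it stands.
- The arm moves only by the tool apply_moves, never from a script. Its argument "plan" is a list of rows, each a list of 5 numbers: the finger opening in m, from 0 to 0.0854, then the shift along the tool's x, y, z in m, then the turn about the tool's z in rad. In form: [[jaw, x, y, z, roll], ...]. A call has 1 to 12 rows; each row is the pose to reach, as a shift and turn from the pose commanded when the call began, along the tool's axes at that moment; what a row does not reach only later rows make up. A row lasts 1/12 s, in which the tool goes at most 41.7 mm and 7.16 degrees, less where a joint would pass 70% of its speed; a pose out of reach is approached as far as the arm can. A call with a gripper value outside its range is refused whole. The fingers move at their own pace and stop on an object; "newtons" is the grip in N (left out, the last holds). Time passes only in rows, so rows that repeat a pose let the fingers close. It gives the time, the measured TCP pose, the force, the opening and the grip force at its end, in the units of the state.
- telemetry.get_obs(): the state, without advancing time (a new reading comes with each control period).
- eyes.get_image(name): name is "scene" or "side" or "wrist"; returns a dict with "img" (420x560x3 uint8, blue, green, red), "range_z" (420x560 float32, m along the optical axis (not along the pixel's ray), 0 where there is no reading), "K" (3x3 intrinsics, pixels), "pose" (4x4, takes a point from camera to world coordinates); the wrist camera has in their place "hand_eye" (4x4, takes a point from camera to tool coordinates, whose origin is the TCP and whose axes are the flange's). Camera axes: x right, y down, z forward; pixel columns grow to the right and rows downward; lengths in m; the calibration is good to about 2 mm. A picture is of the moment at which its call begins: read the wrist's pose just before it.
- ctrl.finish_job(): hands the job in; it is judged then, once.
Trained networks look in a picture, given as the dict that the camera call returned (one of the last four; its "shot" number tells which), for a name from the list of things; names that differ only in an ending like _2 or _b are one class to them, and where a whole thing is asked for, a point or a joint stands for the part that bears it (a point fixed in the world has none). Each returns a list of dicts, best first, with "confidence" (0 to 1); they miss things now and then, are a little off and sometimes report something else, mostly with a low value. They report only what shows in the picture. A call takes as long as a camera call. They do not tell look-alikes from the thing itself.
- eyes.search_frame(thing, picture): "box" ([left, top, right, bottom] in pixels, round what is visible of it).
- eyes.outline_of(thing, picture): "region" (420x560 bool, what is visible of it) and "box" ([left, top, right, bottom] in pixels, round what is visible of it).
- eyes.tip_of(thing, picture): "point" ([column, row] in pixels: a listed point, or the origin of a listed thing).
The state is a dict: "t": time; "q": joint angles; "dq": joint speeds; "effort": joint torques, N m; "tool_pos": TCP position; "tool_rot": TCP orientation; "contact_force": force on the tool from outside, world axes, zero at the start; "wrist_torque": the same for the moment, N m; "opening": finger opening in m; "grip_force": force on a finger pad.
Only numpy, scipy, OpenCV 4.12 (cv2) and the standard library are available. Lean on these libraries where they do the work, as an engineer would, in place of code of your own. Each camera call takes 0.05 s, during which the arm holds its last target. There are 200 camera calls.

## Task

Draw the pocket torch out of its leaning spring holster, turn it and hold it so that it would light the long white connector at the near end of the circuit board for inspection: lens aimed straight at the connector, pointing down at a slant of about 45 degrees, in from beyond that end in line with the board's length, with the lens about 10 cm from the connector. Leave the board and the other things on the bench undisturbed. The program finishes while holding the torch still in that pose; do not put it down or let go.

Things in the scene. Friction and masses are not known exactly. Their poses are not given: they have to be found in the camera images.
- torch_mid (a point): Centre of the plain grey steel pocket torch: a smooth round tube 23 mm across and 84 mm long, 85 g. On its axis, 42 mm from either end; z runs from tail to lens. It starts lens down in the holster, leaning 25 degrees from upright; the tail is on top, 103 mm above the desk, and the upper 46 mm stick out: hold it on the last 40 mm at the tail. No button to press.
- torch_lens (a point): Centre of the torch's lens end, on its axis 42 mm from torch_mid; z points out of the lens along the beam. At the start it is at the bottom of the holster.
- holster: Black moulded holster fixed to the desk on a dark steel plate 92 x 66 x 6 mm. Origin on the desk under the bore; z up. Square bore 25.6 mm wide, 38 mm deep, walls 6 mm (37.6 mm square outside), leaning 25 degrees from upright: its upward axis is (-0.42, 0, 0.91) in this frame, so the torch's tail leans to the holster's -x. Rim 52 to 69 mm above the desk.
- board: Green circuit board 72 x 116 mm lying loose on an off-white tile 118 x 104 x 6 mm; parts on it up to 20 mm above its underside. Origin at the centre of its underside, 6 mm above the desk; z up, y along its length to the end with the white connector, which is the end nearer to the robot.
- connector (a point): Centre of the long white connector (about 30 x 6 mm, lengthwise across the board) near the near end of the circuit board, at board x -3, y 50, z 6 mm. Same axes as the board: y points off the board's near end, and the torch is to be held on that side, over +y, with its beam in the board's y-z plane.
- torch: The whole torch; origin at the centre of its tail end, z along the torch to the lens.
- flux_jar: Bystander: small round tub with a dark screw lid, 41 mm wide, 29 mm high, origin at its foot.
- loupe: Bystander: black round inspection loupe lying on its side, 74 x 38 x 38 mm, origin underneath.
- side_cutters: Bystander: side cutters lying flat, 125 x 47 x 12 mm, origin underneath.
- solder_spool: Bystander: solder reel standing on its flange, 60 mm wide, 43 mm high, origin at its foot.
- holster_mouth (a point): Middle of the holster's mouth, where the torch's axis leaves it; axes as the holster's. In the open front (-x) of the bore a small steel spring leaf presses the torch to the back wall with 3 to 4 N, so it comes out straight along the bore's axis against 3 to 6 N of friction; it is free once the lens is past this point.
Things that resemble listed ones, but are neither listed nor needed, are in the scene too. Leave any pink or red look-alike of the torch alone.

How it is judged:
By the outcome, as a careful person would: the job done as asked, in the order asked, and still so for the second after the job is handed in, while the arm keeps its last pose, push and grip.
It also fails if it takes over 35 s, if anything falls off the work surface, if the arm or the gripper's body presses on something with over 40 N, if the wrist force passes 120 N, or if a joint passes its speed limit or range.

## Working session

There is one attempt and no reset: what is moved stays moved. The work goes in short steps, Python scripts to look and compute and a tool call to move; the robot and the scene stay as the last step left them, time stands still between calls to the robot, and variables do not carry over. Pictures are saved under pics/ and viewed, at most 10 in all, crops included, and the job is handed in when it is done.

Besides the shell and the picture viewer there is one more tool, called after "Request:" as name(argument=value, ...), one argument or row to a line, values as JSON. apply_moves: Moves the arm, as the interface text tells. Its arguments: {"type":"object","properties":{"plan":{"type":"array","items":{"type":"array","items":{"type":"number"}}},"newtons":{"type":"number"}},"required":["plan"]}

```bash
mkdir -p pics; ls; cat > h.py <<'E'
import numpy as np, cv2
from scipy.spatial.transform import Rotation as R
from station import telemetry, eyes, ctrl
def tool():
    o=telemetry.get_obs(); T=np.eye(4); T[:3,:3]=R.from_rotvec(o['tool_rot']).as_matrix(); T[:3,3]=o['tool_pos']; return T,o
def shot(n):
    T,o=tool(); p=eyes.get_image(n)
    p['W']=p['pose'] if 'pose' in p else T@p['hand_eye']
    return p
def cloud(p):
    z=p['range_z']; v,u=np.mgrid[:z.shape[0],:z.shape[1]]; K=p['K']
    X=np.stack([(u-K[0,2])/K[0,0]*z,(v-K[1,2])/K[1,1]*z,z],-1)
    return X@p['W'][:3,:3].T+p['W'][:3,3]
E
python3 - <<'E'
from h import *
T,o=tool(); print(o, ctrl.pinch_z); print(T.round(3))
for n in ['scene','side']:
    p=shot(n); cv2.imwrite(f'pics/{n}1.png',p['img']); C=cloud(p)
    print(n,p['W'].round(3).tolist(),p['K'].round(1).tolist())
    for t in ['torch','torch_mid','holster','holster_mouth','board','connector','flux_jar','loupe','side_cutters','solder_spool']:
        for d in eyes.tip_of(t,p)[:3]:
            u,v=np.round(d['point']).astype(int); print(t,round(d['confidence'],2),u,v,C[min(v,419),min(u,559)].round(3))
E
```

```text
pics
{'t': 0.0, 'q': array([-1.26495882e+00,  5.33368229e-02,  1.61429064e+00, -2.78184918e-05,
        1.47601578e+00, -1.19000800e-01]), 'dq': array([ 2.30932396e-05, -8.74012937e-04,  2.74451655e-04, -2.56600451e-04,
        9.07002366e-04, -1.27574862e-03]), 'effort': array([-7.40398336e-04, -3.93680727e+01, -3.70175135e+01, -1.03973409e-04,
        7.09867571e-03,  2.81515935e-05]), 'tool_pos': array([ 0.25752282, -0.56917983,  0.40347709]), 'tool_rot': array([-3.06898732e+00, -6.61901387e-01,  3.43552703e-04]), 'contact_force': array([-0.03490859,  0.36749911,  0.3551126 ]), 'wrist_torque': array([ 0.0422586 , -0.00094591, -0.02407816]), 'grip_force': 0.0, 'opening': 0.08540070321503285} 0.1547
[[ 0.911  0.412 -0.001  0.258]
 [ 0.412 -0.911  0.002 -0.569]
 [ 0.    -0.002 -1.     0.403]
 [ 0.     0.     0.     1.   ]]
scene [[0.846, -0.378, 0.375, 0.142], [-0.533, -0.594, 0.603, -0.979], [-0.005, -0.71, -0.704, 0.849], [0.0, 0.0, 0.0, 1.0]] [[410.9, 0.0, 283.3], [0.0, 410.9, 211.5], [0.0, 0.0, 1.0]]
torch 0.65 290 327 [ 0.402 -0.584  0.016]
torch 0.51 227 202 [ 0.474 -0.124 -0.0
[... 490 characters left out ...]
, 0.594], [0.071, 0.678, -0.731, 0.327], [-0.002, -0.733, -0.68, 0.673], [0.0, 0.0, 0.0, 1.0]] [[391.2, 0.0, 272.0], [0.0, 391.2, 211.2], [0.0, 0.0, 1.0]]
torch 0.86 240 274 [ 0.622 -0.121  0.104]
torch 0.73 319 163 [ 0.399 -0.566  0.019]
torch_mid 0.73 316 169 [ 0.413 -0.533  0.024]
torch_mid 0.66 240 295 [ 0.624 -0.098  0.072]
torch_mid 0.55 316 312 [ 0.482 -0.083  0.023]
holster 0.74 239 322 [ 0.628 -0.065  0.035]
holster_mouth 0.72 240 296 [ 0.624 -0.096  0.072]
connector 0.71 279 208 [ 0.527 -0.394  0.012]
flux_jar 0.68 249 269 [ 0.607 -0.198  0.022]
loupe 0.68 279 263 [ 0.543 -0.203  0.029]
side_cutters 0.6 327 265 [ 0.436 -0.213  0.   ]
solder_spool 0.56 207 264 [ 0.695 -0.211  0.03 ]
```

View pics/scene1.png

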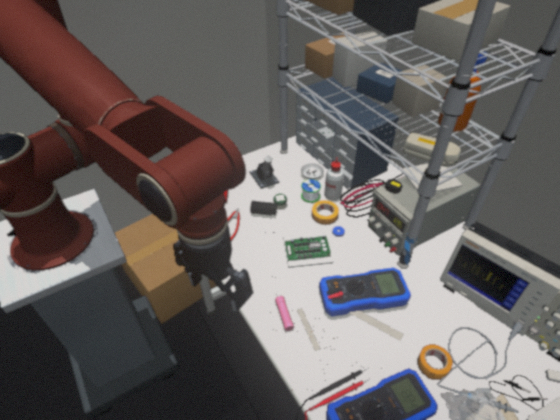

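View pics/side1.png

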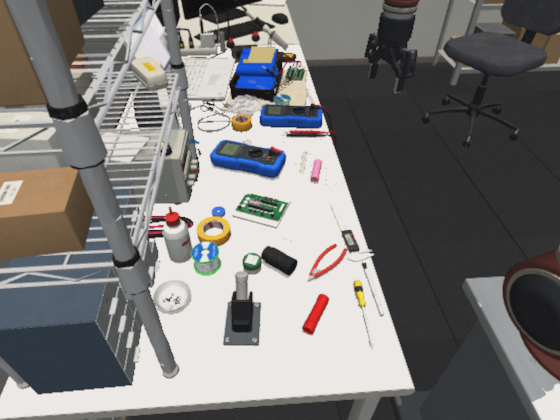

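Candidates for the torch in the side view: a pink tube at (316,170), a red tube at (316,312), and a grey tube in the black holster at (241,285). The grey one in the holster fits the description. Next I'll crop in on it and measure its axis, along with the board's pose.

```bash
python3 - <<'E'
from h import *
p=shot('side'); C=cloud(p)
cv2.imwrite('pics/crop1.png',cv2.resize(p['img'][240:360,180:340],None,fx=4,fy=4,interpolation=cv2.INTER_CUBIC))
for t in ['torch','holster','board']:
    for d in eyes.outline_of(t,p)[:2]:
        m=d['region']&(p['range_z']>0); P=C[m]; print(t,round(d['confidence'],2),d['box'],m.sum(),P.mean(0).round(3))
        if t=='torch' and d['box'][1]>240:
            for lo in np.arange(.05,.11,.01):
                k=P[(P[:,2]>lo)&(P[:,2]<lo+.01)]; print(lo.round(2),len(k),np.median(k,0).round(4) if len(k) else '')
        if t=='board':
            k=P[(P[:,2]<.012)&(P[:,2]>.002)]; r=cv2.minAreaRect((k[:,:2]*1000).astype(np.float32)); print(r)
        if t=='holster':
            k=P[(P[:,2]<.010)&(P[:,2]>.003)]; print(cv2.minAreaRect((k[:,:2]*1000).astype(np.float32)), np.percentile(P[:,2],[2,50,98]).round(3))
print(p['K'] is not None)
w=shot('wrist'); print(w['hand_eye'].round(3).tolist(), w['K'].round(1).tolist())
E
```

```text
torch 0.58 [303.6, 293.1, 326.6, 336.2] 431 [ 0.484 -0.081  0.02 ]
0.05 0 
0.06 0 
0.07 0 
0.08 0 
0.09 0 
0.1 0 
torch 0.56 [311.7, 157.4, 321.5, 183.4] 188 [ 0.415 -0.531  0.018]
holster 0.78 [222.2, 290.7, 260.1, 346.7] 1646 [ 0.624 -0.071  0.023]
((625.0881958007812, -81.25384521484375), (94.0338134765625, 66.89482116699219), 86.63765716552734) [0.001 0.008 0.067]
board 0.76 [235.8, 193.8, 287.2, 221.6] 849 [ 0.571 -0.401  0.013]
((570.3590087890625, -408.1455383300781), (77.9060287475586, 114.86277770996094), 65.82271575927734)
board 0.43 [235.1, 274.8, 246.2, 301.4] 291 [ 0.622 -0.106  0.089]
((0.0, 0.0), (0.0, 0.0), 0.0)
True
[[0.001, -0.961, -0.275, 0.07], [1.0, 0.001, 0.0, -0.001], [-0.0, -0.275, 0.961, 0.03], [0.0, 0.0, 0.0, 1.0]] [[375.7, 0.0, 274.9], [0.0, 375.7, 204.4], [0.0, 0.0, 1.0]]
```

View pics/crop1.png

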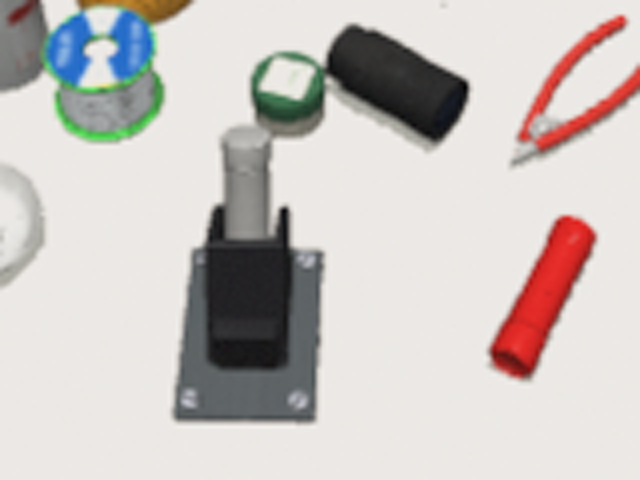

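The crop shows the grey torch in its black holster, with the tail at the top (side-view pixel 241,274); the red tube is separate. Holster +x points about 87° in world yaw. Moving above it now.

Request:
apply_moves(
  plan=[
    [0.0854,0.519,-0.266,0.0,-1.087],
    [0.0854,0.519,-0.266,0.0,-1.087],
    [0.0854,0.519,-0.266,0.0,-1.087],
    [0.0854,0.519,-0.266,0.0,-1.087],
    [0.0854,0.519,-0.266,0.0,-1.087],
    [0.0854,0.519,-0.266,0.0,-1.087],
    [0.0854,0.519,-0.266,0.0,-1.087],
    [0.0854,0.519,-0.266,0.0,-1.087],
    [0.0854,0.519,-0.266,0.0,-1.087],
    [0.0854,0.519,-0.266,0.0,-1.087],
    [0.0854,0.519,-0.266,0.0,-1.087],
    [0.0854,0.519,-0.266,0.0,-1.087],
  ],
)

```text
t: 2.35
tool_pos: [0.5699, -0.1763, 0.405]
tool_rot: [2.285, 2.155, 0.0]
contact_force: [-0.4, -1.3, -0.1]
opening: 0.0855
grip_force: 0.0
```

```bash
cat > look.py <<'E'
from h import *
import sys
T,o=tool(); print(T.round(3).tolist(), 't',o['t'])
for n in ['wrist','side']:
    p=shot(n); C=cloud(p)
    cv2.imwrite(f'pics/{n}_{sys.argv[1]}.png',p['img'])
    hs=p['img'].astype(int); gray=(hs.max(-1)-hs.min(-1)<25)
    # grey tube points near the holster above the rim
    m=(p['range_z']>0)&(np.hypot(C[...,0]-.622,C[...,1]+.11)<.05)&(C[...,2]>.062)&(C[...,2]<.12)&gray&(hs.mean(-1)>60)
    P=C[m]; print(n,len(P))
    for lo in np.arange(.065,.11,.008):
        k=P[(P[:,2]>lo)&(P[:,2]<lo+.008)]
        if len(k)>4: print(lo.round(3),len(k),np.percentile(k,[3,50,97],axis=0).round(4)[:,:2].tolist(),k[:,2].max().round(4))
E
python3 look.py a
```

```text
[[0.059, 0.998, 0.001, 0.57], [0.998, -0.059, -0.0, -0.176], [-0.0, 0.001, -1.0, 0.405], [0.0, 0.0, 0.0, 1.0]] t 2.35
wrist 1071
0.065 59 [[0.6169, -0.097], [0.6223, -0.0951], [0.6275, -0.0933]] 0.0727
0.073 62 [[0.6177, -0.1008], [0.6219, -0.0986], [0.6267, -0.0967]] 0.0806
0.081 46 [[0.6182, -0.1042], [0.6214, -0.1022], [0.6249, -0.1005]] 0.089
0.089 24 [[0.6179, -0.1073], [0.6218, -0.1057], [0.6243, -0.1041]] 0.096
0.097 595 [[0.6103, -0.1312], [0.6201, -0.1235], [0.6299, -0.1085]] 0.105
0.105 269 [[0.6116, -0.1202], [0.6204, -0.1157], [0.6291, -0.1115]] 0.1088
side 346
0.065 61 [[0.6127, -0.1012], [0.6225, -0.0954], [0.6408, -0.0877]] 0.0729
0.073 49 [[0.6127, -0.1061], [0.6221, -0.0998], [0.6311, -0.0962]] 0.081
0.081 49 [[0.6122, -0.1127], [0.6216, -0.1039], [0.6323, -0.1]] 0.089
0.089 44 [[0.6119, -0.1132], [0.6218, -0.107], [0.6318, -0.1035]] 0.0969
0.097 90 [[0.6112, -0.1297], [0.6213, -0.1137], [0.6311, -0.1064]] 0.105
0.105 33 [[0.6128, -0.1189], [0.6202, -0.113], [0.6291, -0.1091]] 0.1105
```

View pics/wrist_a.png

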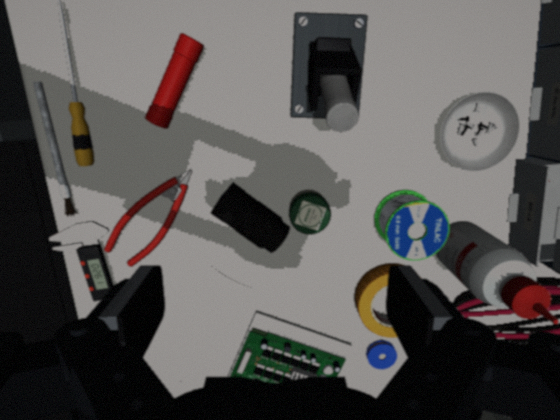

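The wrist view has the tail at about (342,118), and both cameras put the tail centre at (0.6205, -0.1205, 0.103). I'll come down with the grasp point 18 mm below the tail.

Request:
apply_moves(
  plan=[
    [0.0854,0.033,0.024,0.0,0],
    [0.0854,0.066,0.047,0.0,0],
    [0.0854,0.066,0.047,0.03,0],
    [0.0854,0.066,0.047,0.065,0],
    [0.0854,0.066,0.047,0.1,0],
    [0.0854,0.066,0.047,0.135,0],
    [0.0854,0.066,0.047,0.155,0],
    [0.0854,0.066,0.047,0.1636,0],
    [0.0854,0.066,0.047,0.1636,0],
  ],
)

```text
t: 3.2
tool_pos: [0.6186, -0.1153, 0.2382]
tool_rot: [-2.283, -2.151, 0.004]
contact_force: [-0.4, -0.3, -0.5]
opening: 0.0852
grip_force: 0.0
```

Request:
apply_moves(
  plan=[
    [0.02,0,0,0,0],
    [0.02,0,0,0,0],
    [0.02,0,0,0,0],
    [0.02,0,0,0,0],
    [0.02,0,0,0,0],
    [0.02,0,0,0,0],
    [0.02,0,0,0,0],
    [0.02,0,0,0,0],
    [0.02,0,0,0,0],
    [0.02,0,0,0,0],
  ],
  newtons=50,
)

```text
t: 4.03
tool_pos: [0.6202, -0.1152, 0.2423]
tool_rot: [2.285, 2.154, 0.001]
contact_force: [-0.7, -0.7, 5.1]
opening: 0.0221
grip_force: 48.9
```

Request:
apply_moves(
  plan=[
    [0.015,-0.0021,0,-0.0045,0],
    [0.015,-0.0042,0,-0.0091,0],
    [0.015,-0.0063,0,-0.0136,0],
    [0.015,-0.0085,0,-0.0181,0],
    [0.015,-0.0106,0,-0.0227,0],
    [0.015,-0.0127,0,-0.0272,0],
    [0.015,-0.0148,0,-0.0317,0],
    [0.015,-0.0169,0,-0.0363,0],
    [0.015,-0.0211,0,-0.0453,0],
    [0.015,-0.0254,0,-0.0544,0],
    [0.015,-0.0275,0,-0.08,0],
    [0.015,-0.0275,0,-0.1,0],
  ],
  newtons=70,
)

```text
t: 5.03
tool_pos: [0.6178, -0.1435, 0.3425]
tool_rot: [-2.286, -2.154, 0.002]
contact_force: [0.8, -0.2, -0.7]
opening: 0.0214
grip_force: 69.1
```

```bash
cat > ax.py <<'E'
from h import *
def torch_axis(p,ref_w,rad=.075):
    """side/scene camera: grey tube points below fingertips near pinch -> PCA axis"""
    C=cloud(p); hs=p['img'].astype(int)
    m=(p['range_z']>0)&(np.linalg.norm(C-ref_w,axis=-1)<rad)
    return C,m
if __name__=='__main__':
    import sys
    T,o=tool(); pin=(T@[0,0,ctrl.pinch_z,1])[:3]; print('pinch',pin.round(4),'yaw',np.degrees(np.arctan2(T[1,0],T[0,0])).round(1),'t',o['t'],o['opening'],o['grip_force'])
    tiles=[]
    for n in ['side','wrist']:
        p=shot(n); C=cloud(p)
        uv=np.linalg.inv(p['W'])@np.r_[pin,1]; q=p['K']@uv[:3]; u,v=(q[:2]/q[2]).astype(int); print(n,u,v)
        v0=max(0,min(300,v-60));u0=max(0,min(420,u-70))
        tiles.append(cv2.resize(p['img'][v0:v0+120,u0:u0+140],None,fx=2.85,fy=2.85,interpolation=cv2.INTER_CUBIC))
        np.savez(f'/tmp/{n}.npz',C=C,img=p['img'],z=p['range_z'],pin=pin,T=T)
        L=(C-T[:3,3])@T[:3,:3]  # in tool frame
        L[...,2]-=ctrl.pinch_z
        m=(p['range_z']>0)&(abs(L[...,1])<.014)&(abs(L[...,0])<.08)&(L[...,2]>.012)&(L[...,2]<.075)
        P=L[m]; print('tool-frame slices (x lo/med/hi, y med)')
        for lo in np.arange(.012,.075,.008):
            k=P[(P[:,2]>lo)&(P[:,2]<lo+.008)]
            if len(k)>4: print(lo.round(3),len(k),np.percentile(k[:,0],[5,50,95]).round(4),np.median(k[:,1]).round(4))
    cv2.imwrite(f'pics/{sys.argv[1]}.png',np.hstack(tiles))
E
python3 ax.py b
```

```text
pinch [ 0.6176 -0.1436  0.1878] yaw 86.6 t 5.0333 0.021400589305838578 69.13062930107117
side 239 232
tool-frame slices (x lo/med/hi, y med)
0.012 63 [0.0126 0.0175 0.0217] 0.0008
0.02 57 [0.016  0.0218 0.025 ] -0.0003
0.028 64 [0.0164 0.0251 0.0294] -0.0001
0.036 66 [0.0224 0.0293 0.0339] 0.0003
0.044 60 [0.0274 0.0339 0.0373] 0.0003
0.052 24 [0.03   0.035  0.0382] -0.002
wrist 268 287
tool-frame slices (x lo/med/hi, y med)
0.012 731 [0.0137 0.0197 0.0225] 0.0031
0.02 635 [0.0177 0.0234 0.0262] 0.0031
0.028 648 [0.0214 0.0274 0.0308] 0.0033
0.036 570 [0.0245 0.0315 0.0346] 0.0029
0.044 316 [0.0295 0.0347 0.0368] 0.0029
```

Drawn out cleanly: the torch leans 25° in the pads and the lens is about 66 mm from the grasp. Carrying it towards the near end of the board and turning it.

Request:
apply_moves(
  plan=[
    [0.015,-0.214,-0.186,0,1.934],
    [0.015,-0.214,-0.186,0,1.934],
    [0.015,-0.214,-0.186,0,1.934],
    [0.015,-0.214,-0.186,0,1.934],
    [0.015,-0.214,-0.186,0,1.934],
    [0.015,-0.214,-0.186,0,1.934],
    [0.015,-0.214,-0.186,0,1.934],
    [0.015,-0.214,-0.186,0,1.934],
    [0.015,-0.214,-0.186,0,1.934],
    [0.015,-0.214,-0.186,0,1.934],
    [0.015,-0.214,-0.186,0,1.934],
    [0.015,-0.214,-0.186,0,1.934],
  ],
)

```text
t: 6.13
tool_pos: [0.4193, -0.3454, 0.3403]
tool_rot: [-3.141, -0.008, 0.002]
contact_force: [-0.1, 1.2, -0.5]
opening: 0.0213
grip_force: 69.1
```

Request:
apply_moves(
  plan=[
    [0.015,0,0,0,0.125],
    [0.015,0,0,0,0.25],
    [0.015,0,0,0,0.375],
    [0.015,0,0,0,0.434],
    [0.015,0,0,0,0.434],
    [0.015,0,0,0,0.434],
  ],
)

```text
t: 6.63
tool_pos: [0.4196, -0.3452, 0.3405]
tool_rot: [-3.072, 0.656, 0.002]
contact_force: [-0.9, -0.0, -1.3]
opening: 0.0217
grip_force: 69.1
```

```bash
cat > brd.py <<'E'
from h import *
import sys
T,o=tool(); pin=(T@[0,0,ctrl.pinch_z,1])[:3]; print('pinch',pin.round(4),'yaw',np.degrees(np.arctan2(T[1,0],T[0,0])).round(2),'t',o['t'],'grip',o['opening'],o['grip_force'])
for n in ['wrist','side']:
    p=shot(n); C=cloud(p)
    if n=='wrist': cv2.imwrite(f'pics/{n}_{sys.argv[1]}.png',p['img'])
    for d in eyes.tip_of('connector',p)[:1]:
        u,v=np.round(d['point']).astype(int); print(n,'conn',d['confidence'],u,v,C[v,u].round(4))
    hsv=cv2.cvtColor(p['img'],cv2.COLOR_BGR2HSV)
    near=(np.hypot(C[...,0]-.57,C[...,1]+.41)<.085)&(p['range_z']>0)
    m=near&(hsv[...,0]>50)&(hsv[...,0]<90)&(hsv[...,1]>90)&(C[...,2]>.003)&(C[...,2]<.013)
    k=C[m]; print(n,'green',len(k),k[:,2].mean().round(4),cv2.minAreaRect((k[:,:2]*1000).astype(np.float32)))
    m=(hsv[...,1]<50)&(hsv[...,2]>140)&near&(C[...,2]>.011)&(C[...,2]<.02)&(C[...,0]<.56)
    k=C[m]; 
    if len(k)>5: print(n,'white',len(k),np.median(k,0).round(4),cv2.minAreaRect((k[:,:2]*1000).astype(np.float32)))
    # desk clutter in the pivot area
    a=(p['range_z']>0)&(C[...,0]>.36)&(C[...,0]<.5)&(C[...,1]>-.45)&(C[...,1]<-.27)
    k=C[a&(C[...,2]>.006)&(C[...,2]<.1)]; print('area',a.sum(),'desk z',np.median(C[a][:,2]).round(4),'raised',len(k),k.min(0).round(3) if len(k) else '',k.max(0).round(3) if len(k) else '')
    k=C[(p['range_z']>0)&(abs(C[...,2])<.005)&(abs(C[...,1]+.35)<.05)]; print('desk x min',k[:,0].min().round(3) if len(k) else '')
E
python3 brd.py c
```

```text
pinch [ 0.4194 -0.3451  0.1858] yaw -24.1 t 6.6333 grip 0.021738555481737337 69.08259272575378
wrist conn 0.79 272 34 [ 0.5233 -0.388   0.0171]
wrist green 2934 0.0108 ((532.08642578125, -388.31378173828125), (70.30327606201172, 31.135997772216797), 65.88378143310547)
wrist white 453 [ 0.5243 -0.3897  0.0173] ((535.808837890625, -384.88299560546875), (62.14372253417969, 26.231788635253906), 66.0558090209961)
area 91678 desk z 0.2093 raised 516 [ 0.375 -0.43   0.006] [ 0.5   -0.27   0.016]
desk x min 0.334
side conn 0.82 283 209 [ 0.5169 -0.3907  0.0106]
side green 327 0.0108 ((569.0926513671875, -406.48248291015625), (70.8015365600586, 112.20667266845703), 65.76361083984375)
side white 40 [ 0.5251 -0.3942  0.0156] ((542.9230346679688, -390.21820068359375), (68.12913513183594, 43.07270812988281), 63.71570587158203)
area 8895 desk z 0.3278 raised 127 [ 0.362 -0.428  0.006] [ 0.498 -0.27   0.018]
desk x min 0.334
```

View pics/wrist_c.png

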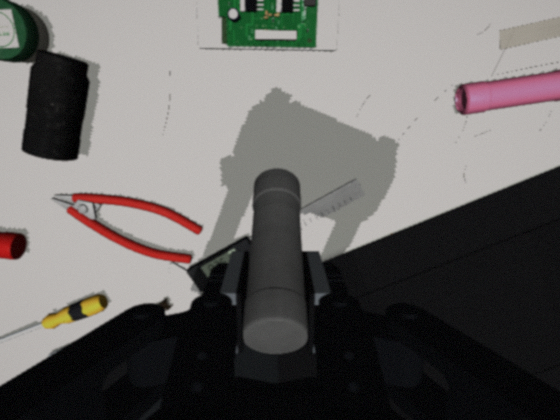

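The connector shows at about (275,34) with the torch yawed correctly. The calliper lies under the gripper at about (220–355, 185–275). My plan is to pivot the torch from 25° to 45° in loosely closed pads by pressing its lens rim on bare desk, so I need a clear spot.

```bash
python3 - <<'E'
from h import *
p=shot('wrist'); T,o=tool(); C=cloud(p); K=p['K']
L=(C-T[:3,3])@T[:3,:3]
def px(u,v):
    r=p['W'][:3,:3]@np.array([(u-K[0,2])/K[0,0],(v-K[1,2])/K[1,1],1]); c=p['W'][:3,3]; w=c-r*c[2]/r[2]
    return ((w-T[:3,3])@T[:3,:3])[:2].round(3)
for q in [(200,50),(340,50),(358,182),(300,215),(250,240),(200,228),(170,110),(300,120),(280,90),(390,140),(190,270)]: print(q,px(*q), C[q[1],q[0],2].round(4))
P=L[(p['range_z']>0)]; P[:,2]-=ctrl.pinch_z
P=P[(abs(P[:,1])<.014)&(abs(P[:,0])<.08)]
for lo in np.arange(.0,.075,.008):
    k=P[(P[:,2]>lo)&(P[:,2]<lo+.008)]
    if len(k)>4: print(lo.round(3),len(k),np.percentile(k[:,0],[5,50,95]).round(4),np.median(k[:,1]).round(4))
E
```

```text
(200, 50) [ 0.104 -0.059] -0.0009
(340, 50) [0.104 0.049] 0.0004
(358, 182) [-0.     0.069] 0.0005
(300, 215) [-0.029  0.021] 0.004
(250, 240) [-0.053 -0.023] 0.0048
(200, 228) [-0.041 -0.067] 0.0077
(170, 110) [ 0.059 -0.085] 0.0004
(300, 120) [0.051 0.019] 0.0018
(280, 90) [0.074 0.003] 0.0014
(390, 140) [0.035 0.093] 0.0011
(190, 270) [-0.082 -0.078] 0.0141
0.0 1256 [0.0037 0.0099 0.0127] -0.0006
0.008 1008 [0.007  0.0131 0.0165] -0.0006
0.016 770 [0.0108 0.0174 0.0203] -0.001
0.024 663 [0.0151 0.0211 0.0241] -0.0005
0.032 595 [0.0193 0.025  0.0281] -0.0005
0.04 670 [0.0216 0.0289 0.0323] -0.0005
0.048 437 [0.0269 0.0329 0.0354] -0.0005
0.056 16 [0.0267 0.0297 0.0334] 0.0015
```

Request:
apply_moves(
  plan=[
    [0.015,0.0225,0,0.035,0],
    [0.015,0.0225,0,0.07,0],
    [0.015,0.0225,0,0.1,0],
    [0.015,0.0225,0,0.115,0],
    [0.015,0.0225,0,0.118,0],
    [0.015,0.0225,0,0.118,0],
    [0.015,0.0225,0,0.118,0],
  ],
  newtons=25,
)

```text
t: 7.47
tool_pos: [0.4407, -0.3547, 0.2237]
tool_rot: [3.071, -0.658, 0.001]
contact_force: [-0.2, -0.6, -0.2]
opening: 0.0221
grip_force: 69.5
```

Request:
apply_moves(
  plan=[
    [0.015,0,0,0.003,0],
    [0.015,0,0,0.005,0],
    [0.015,-0.003,0,0.006,0],
    [0.015,-0.006,0,0.007,0],
    [0.015,-0.006,0,0.007,0],
  ],
)

```text
t: 7.88
tool_pos: [0.4365, -0.3534, 0.2197]
tool_rot: [3.067, -0.658, 0.013]
contact_force: [1.8, -0.3, 5.6]
opening: 0.0212
grip_force: 69.8
```

```bash
cat > tl.py <<'E'
from h import *
p=shot('wrist'); T,o=tool(); C=cloud(p)
L=(C-T[:3,3])@T[:3,:3]; L[...,2]-=ctrl.pinch_z
P=L[(p['range_z']>0)&(abs(L[...,1])<.012)&(abs(L[...,0])<.09)&(C[...,2]>.012)]
print('pinch',(T@[0,0,ctrl.pinch_z,1])[:3].round(4),'F',o['contact_force'].round(1),'t',o['t'],'grip',o['opening'].round(4),o['grip_force'].round(1))
for lo in np.arange(-.016,.064,.006):
    k=P[(P[:,2]>lo)&(P[:,2]<lo+.006)]
    if len(k)>9: print(lo.round(3),len(k),np.percentile(k[:,0],[5,50,90]).round(4),np.median(k[:,1]).round(4))
Q=P[(P[:,2]>.0)&(P[:,2]<.045)]
# crest line: fit of points nearest tube centreline in y
y0=np.median(Q[:,1]); c=Q[abs(Q[:,1]-y0)<.003]
for it in range(3):
    f=np.polyfit(c[:,2],c[:,0],1); r=c[:,0]-np.polyval(f,c[:,2]); c=c[abs(r)<.003]
a=np.arctan(f[0]); print('lean from vertical deg',np.degrees(a).round(1),'axis x at pinch z',(f[1]-.0115/np.cos(a)).round(4),'y',y0.round(4),'n',len(c))
E
python3 tl.py
```

```text
Traceback (most recent call last):
  File "tl.py", line 5, in <module>
    print('pinch',(T@[0,0,ctrl.pinch_z,1])[:3].round(4),'F',o['contact_force'].round(1),'t',o['t'],'grip',o['opening'].round(4),o['grip_force'].round(1))
                                                                                                          ^^^^^^^^^^^^^^^^^^
AttributeError: 'float' object has no attribute 'round'
```

```bash
sed -i "s/o\['opening'\].round(4),o\['grip_force'\].round(1)/o['opening'],o['grip_force']/" tl.py; python3 tl.py
```

```text
pinch [ 0.4375 -0.3543  0.065 ] F [ 1.8 -1.1  5.3] t 7.9833 grip 0.021557337703351123 69.81566548347473
-0.016 2284 [-0.0161 -0.0017  0.0049] -0.0009
-0.01 922 [-0.0001  0.0055  0.0079] -0.0003
-0.004 944 [0.0017 0.0079 0.0101] -0.0004
0.002 833 [0.004  0.0103 0.0127] -0.0002
0.008 735 [0.0069 0.0133 0.0156] -0.0006
0.014 611 [0.0098 0.0164 0.0185] -0.001
0.02 545 [0.0132 0.0193 0.0214] -0.0005
0.026 501 [0.0163 0.0221 0.0243] -0.001
0.032 445 [0.0192 0.0252 0.0272] -0.0005
0.038 527 [0.0221 0.0282 0.0308] -0.0005
0.044 685 [0.0245 0.033  0.0894] -0.0
0.05 263 [0.0283 0.0347 0.0883] -0.0006
lean from vertical deg 26.1 axis x at pinch z -0.0032 y -0.0006 n 1280
```

Request:
apply_moves(
  plan=[
    [0.021,-0.002,0,0.002,0],
    [0.021,-0.005,0,0.004,0],
    [0.021,-0.008,0,0.006,0],
    [0.021,-0.011,0,0.008,0],
    [0.021,-0.014,0,0.009,0],
    [0.021,-0.014,0,0.009,0],
  ],
  newtons=20,
)

```text
t: 8.48
tool_pos: [0.4256, -0.3493, 0.2152]
tool_rot: [3.064, -0.657, 0.025]
contact_force: [1.7, 1.7, 20.7]
opening: 0.0217
grip_force: 72.1
```

```bash
python3 tl.py | grep -v ' \['; 
```

```text
lean from vertical deg 33.0 axis x at pinch z -0.0025 y -0.001 n 1491
```

Request:
apply_moves(
  plan=[
    [0.021,-0.003,0,0.001,0],
    [0.021,-0.006,0,0.003,0],
    [0.021,-0.009,0,0.004,0],
    [0.021,-0.012,0,0.006,0],
    [0.021,-0.014,0,0.007,0],
    [0.021,-0.014,0,0.007,0],
  ],
)

```text
t: 9.03
tool_pos: [0.4119, -0.3435, 0.2061]
tool_rot: [3.063, -0.657, 0.02]
contact_force: [1.3, -2.1, 11.7]
opening: 0.0216
grip_force: 69.2
```

```bash
python3 tl.py | grep -v '^[-0]'; 
```

```text
pinch [ 0.4136 -0.3452  0.0514] F [ 1.2 -1.5 12.7] t 9.0833 grip 0.021744894479132654 69.276123046875
lean from vertical deg 46.8 axis x at pinch z -0.0004 y -0.001 n 1816
```

Request:
apply_moves(
  plan=[
    [0.015,0,0,-0.01,0],
    [0.015,0,0,-0.025,0],
    [0.015,0,0,-0.05,0],
    [0.015,0,0,-0.075,0],
    [0.015,0,0,-0.085,0],
    [0.015,0,0,-0.085,0],
    [0.015,0,0,-0.085,0],
    [0.015,0,0,-0.085,0],
  ],
  newtons=70,
)

```text
t: 9.75
tool_pos: [0.4089, -0.34, 0.2833]
tool_rot: [-3.07, 0.658, 0.004]
contact_force: [0.6, 0.4, -1.0]
opening: 0.0215
grip_force: 69.0
```

```bash
cat > fin.py <<'E'
from h import *
import sys
from scipy.optimize import least_squares
T,o=tool(); pin=(T@[0,0,ctrl.pinch_z,1])[:3]; print('pinch',pin.round(4),'t',o['t'],o['opening'],o['grip_force'])
for n in ['wrist','side']:
    p=shot(n); C=cloud(p); L=(C-T[:3,3])@T[:3,:3]; L[...,2]-=ctrl.pinch_z
    d0=np.array([np.sin(.8),0,np.cos(.8)])
    s=L@d0; rr=np.linalg.norm(L-s[...,None]*d0,axis=-1)
    P=L[(p['range_z']>0)&(rr<.018)&(s>.022)&(s<.09)]
    def ax(v): 
        d=np.array([np.sin(v[0])*np.cos(v[1]),np.sin(v[1]),np.cos(v[0])*np.cos(v[1])]); c=np.array([v[2],v[3],0]); return d,c
    def res(v,P=P):
        d,c=ax(v); q=P-c; return np.linalg.norm(np.cross(q,d),axis=-1)-.0115
    f=least_squares(res,[.8,0,0,0],loss='soft_l1',f_scale=.001); d,c=ax(f.x); e=abs(res(f.x))
    sp=(P-c)@d; send=np.percentile(sp[e<.003],98); lens=T[:3,:3]@(c+send*d+[0,0,ctrl.pinch_z])+T[:3,3]; dw=T[:3,:3]@d
    print(n,len(P),'lean/side deg',np.degrees(f.x[:2]).round(1),'c',f.x[2:].round(4),'med res',np.median(e).round(4),'s lens',send.round(4),'lens',lens.round(4),'beam',dw.round(3),'yaw',np.degrees(np.arctan2(dw[1],dw[0])).round(1),'elev',np.degrees(np.arcsin(dw[2])).round(1))
    for q in eyes.tip_of('torch_lens',p)[:1]: print(' net lens px',np.round(q['point']), q['confidence'], 'mine', (lambda k:(k[:2]/k[2]).round())(p['K']@(np.linalg.inv(p['W'])@np.r_[lens,1])[:3]))
    w=np.array([.5255,-.3915,.012])-lens; print(' along beam',(w@dw).round(4),'miss',(w-(w@dw)*dw).round(4))
    if n=='wrist': cv2.imwrite(f'pics/{n}_{sys.argv[1]}.png',p['img'])
    hsv=cv2.cvtColor(p['img'],cv2.COLOR_BGR2HSV)
    near=(np.hypot(C[...,0]-.525,C[...,1]+.39)<.025)&(p['range_z']>0)
    m=near&(hsv[...,1]<50)&(hsv[...,2]>140)&(C[...,2]>.0125)&(C[...,2]<.022); k=C[m]
    if len(k)>5: print(' conn white',len(k),np.median(k,0).round(4),cv2.minAreaRect((k[:,:2]*1000).astype(np.float32)))
    m=(np.hypot(C[...,0]-.57,C[...,1]+.41)<.085)&(p['range_z']>0)&(hsv[...,0]>50)&(hsv[...,0]<90)&(hsv[...,1]>90)&(C[...,2]>.003)&(C[...,2]<.013); k=C[m]
    if len(k)>9: print(' green',cv2.minAreaRect((k[:,:2]*1000).astype(np.float32)))
    for q in eyes.tip_of('connector',p)[:1]: u,v=np.round(q['point']).astype(int); print(' conn net',u,v,C[v,u].round(4))
E
python3 fin.py d
```

```text
pinch [ 0.4086 -0.3397  0.1286] t 9.75 0.021455797520036485 68.97525787353516
wrist 4629 lean/side deg [46.1  0. ] c [-0.0013 -0.0011] med res 0.0003 s lens 0.0642 lens [ 0.4499 -0.357   0.084 ] beam [ 0.656 -0.294 -0.695] yaw -24.2 elev -44.0
 net lens px [273. 152.] 0.85 mine [275. 153.]
 along beam 0.1098 miss [ 0.0036 -0.0022  0.0043]
 conn white 10 [ 0.5151 -0.3989  0.0175] ((515.0647583007812, -398.86004638671875), (5.132534503936768, 0.5338199138641357), 67.40869140625)
 green ((520.2459716796875, -383.9600830078125), (68.05941009521484, 6.475172996520996), 65.77104949951172)
side 151 lean/side deg [45.6 -0.9] c [ 0.0001 -0.0007] med res 0.0006 s lens 0.0639 lens [ 0.451  -0.3568  0.0838] beam [ 0.657 -0.277 -0.701] yaw -22.9 elev -44.5
 net lens px [308. 333.] 0.97 mine [313. 194.]
 along beam 0.1089 miss [ 0.003  -0.0046  0.0046]
 conn white 23 [ 0.5225 -0.3891  0.017 ] ((522.8140869140625, -391.64190673828125), (19.879798889160156, 24.534378051757812), 19.247255325317383)
 green ((569.3688354492188, -406.84503173828125), (71.11930084228516, 112.5969009399414), 65.5440902709961)
 conn net 280 208 [ 0.525  -0.3852  0.0196]
```

View pics/wrist_d.png

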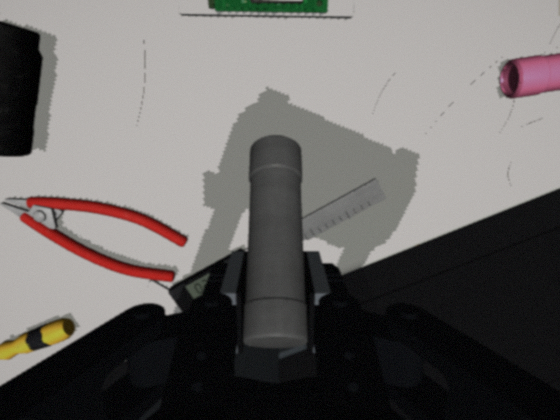

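The torch now leans 46° (beam about 44° below horizontal), in line with the board. It needs a small final shift, about 8 mm forward and 2 mm down.

Request:
apply_moves(
  plan=[
    [0.015,0.003,0,0.001,0],
    [0.015,0.006,0.0005,0.0015,0],
    [0.015,0.0078,0.0005,0.002,0],
    [0.015,0.0078,0.0005,0.002,0],
    [0.015,0.0078,0.0005,0.002,0],
    [0.015,0.0078,0.0005,0.002,0],
    [0.015,0.0078,0.0005,0.002,0],
    [0.015,0.0078,0.0005,0.002,0],
    [0.015,0.0078,0.0005,0.002,0],
  ],
)

```text
t: 10.8
tool_pos: [0.4163, -0.3442, 0.2832]
tool_rot: [3.072, -0.658, 0.0]
contact_force: [-0.5, -1.0, -1.6]
opening: 0.0214
grip_force: 69.0
```

```bash
sed -i 's/.5255,-.3915,.012/.5232,-.390,.012/' fin.py; python3 fin.py e; python3 -c "
from h import *
p=shot('side'); cv2.imwrite('pics/side_e.png',p['img'])"
```

```text
pinch [ 0.4163 -0.3442  0.1285] t 10.8 0.021443221711278417 68.97776126861572
wrist 4652 lean/side deg [46.1  0. ] c [-0.0012 -0.0011] med res 0.0003 s lens 0.0642 lens [ 0.4578 -0.3617  0.084 ] beam [ 0.657 -0.296 -0.694] yaw -24.3 elev -43.9
 net lens px [501.  97.] 0.94 mine [275. 153.]
 along beam 0.1013 miss [-0.0011  0.0016 -0.0017]
 conn white 536 [ 0.5221 -0.3897  0.0175] ((522.1141357421875, -390.08575439453125), (28.675790786743164, 5.686881065368652), 64.34890747070312)
 green ((524.4973754882812, -385.98297119140625), (68.03325653076172, 15.531620025634766), 65.84575653076172)
 conn net 270 13 [ 0.5229 -0.3879  0.0168]
side 148 lean/side deg [45.9 -1.8] c [-0.0001 -0.    ] med res 0.0008 s lens 0.0627 lens [ 0.458  -0.3608  0.0848] beam [ 0.667 -0.266 -0.696] yaw -21.7 elev -44.1
 net lens px [310. 190.] 0.75 mine [310. 193.]
 along beam 0.1019 miss [-0.0028 -0.0022 -0.0019]
 conn white 25 [ 0.5225 -0.3905  0.0174] ((525.3905029296875, -388.50787353515625), (23.756006240844727, 24.575803756713867), 10.153977394104004)
 green ((569.4471435546875, -406.66876220703125), (70.8144302368164, 112.42404174804688), 64.9025650024414)
 conn net 281 209 [ 0.5227 -0.383   0.018 ]
```

View pics/side_e.png

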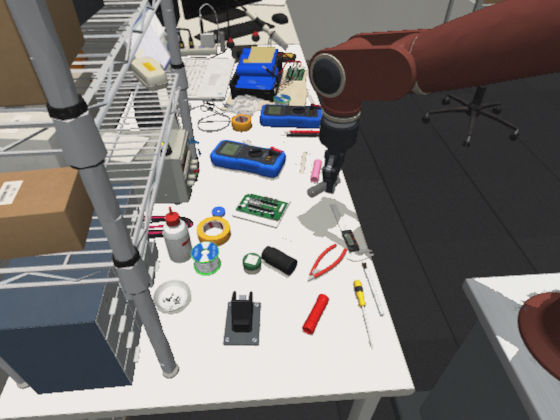

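The side view shows the torch held at about (320,187), aimed at the board's near end, with the holster empty and everything else in place. The measured lens distance is 101 mm, the beam misses the connector centre by about 2 mm, and the slant is 44°. Handing in.

```bash
python3 -c "
from station import ctrl
print(ctrl.finish_job())"
```

```text
the job is handed in; nothing more can be done
None
```

The job is handed in: the torch is out of the holster and held still over the board's near end, in line with its length, lens about 10 cm from the white connector, aimed within about 2 mm of its centre at a 44° downward slant, with nothing else visibly moved; the final result has not been reported back.

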